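# Refit the wear plate of a parts chute under its hinged flap and hold it for screwing

## Robot

A 7-joint arm with a two-finger parallel gripper is mounted at the origin on the work surface. World frame = base frame: x ahead of the robot, y to its left, z up, the work surface at z = 0. Lengths are in m, angles in rad, forces in N, time in s.
With the tool pointing down it reaches from about 0.35 to 0.775 m from the base axis. Payload 3.1 kg.
Tool frame: the origin (TCP) lies at the very end of the fingers, on their centre line; the grasp point (between the pads) lies 19 mm behind it; z points along the fingers, y is the direction in which the jaws open and shut (so a half turn about z gives the same grasp; the last joint's range is limited). The gripper opens to 85 mm and grips with 20 to 120 N. Pads are 22 mm wide; open, the fingers measure 114 mm over their backs; the gripper's body (76 mm by 85 mm) begins 54 mm behind the grasp point. The pads swing forward as they close: fully open they stand 13 mm farther back than shut.
Start: joints at [1.154, 0.311, 0.014, 1.512, -0.004, 1.319, -0.027], TCP at [0.201, -0.512, 0.231] pointing down, gripper open.
Joint ranges: [-2.7, 2.7], [-0.3, 1.91], [-1.27, 1.3], [0.12, 2.57], [-1.44, 4.58], [0.2, 2.03], [-3.05, 3.05]. Speed limits (rad/s): [2.79, 2.79, 3.14, 3.14, 3.14, 3.14, 3.14].

## Interface

Orientations are given as a rotation vector (axis times angle).
In Python, from plant import arm, get_image gives the robot as it stands. The module is installed in compiled form; this text tells all that it offers.
- The arm moves only by the shell command python3 -m creep 'ROWS' [FORCE]. ROWS is JSON, a list of rows, each an object of numbers: "claw": the closure, from -1 (fully open) to 1 (shut); "x", "y", "z": the shift along the world's x, y, z in mm; "yaw": the turn about the world's z in rad. A call has exactly 10 rows; each row shifts and turns the pose as measured when the row begins; what a row does not reach is not made up. A row lasts 1/8 s, in which the tool goes at most 62.5 mm and 10.7 degrees, less where a joint would pass 70% of its speed; a pose out of reach is approached as far as the arm can. A call with a gripper value outside its range is refused whole. The fingers move at their own pace and stop on an object; FORCE is the grip in N (left out, the last holds). Time passes only in rows, so rows that do not move let the fingers close, or fill a call up. It gives the time, the measured TCP pose, the force and the opening at its end, in the units of the state.
- arm.state(): the state, without advancing time (a new reading comes with each control period).
- get_image(name): name is "scene" or "top"; returns a dict with "pixels" (420x560x3 uint8, red, green, blue), "range_z" (420x560 float32, m along the optical axis (not along the pixel's ray), 0 where there is no reading), "camera_matrix" (3x3 intrinsics, pixels), "k1" (the pictures are not rectified: a ray, as slopes to the right and down, at radius r is drawn at 1 + k1 r^2 times it, then the intrinsics apply), "R" (3x3) and "t" (3): a world point X has camera coordinates R X + t. Camera axes: x right, y down, z forward; pixel columns grow to the right and rows downward; lengths in m; the calibration is good to about 2 mm. A picture is of the moment at which its call begins.
- arm.hand_in(): hands the job in, once; it reports no verdict.
The state is a dict: "clock": time; "q": joint angles; "dq": joint speeds; "effort": joint torques, N m; "tcp_pos": TCP position; "ee_rot": TCP orientation; "contact_force": force on the tool from outside, world axes, zero at the start; "torque": the same for the moment, N m; "opening": finger opening in m.
Only numpy, scipy, OpenCV 4.12 (cv2) and the standard library are available. Lean on these libraries where they do the work, as an engineer would, in place of code of your own. Each camera call takes 0.05 s, during which the arm holds its last target.

## Task

Refit the wear plate in the chute at the end of the conveyor: lay it on the sloping bed between the side walls, and slide it up so that its thin upper edge tucks under the hinged steel flap, without lifting the flap, until the plate's stop bar butts against the lower ends of the side walls. Then keep hold of it, pressing it flat down on the bed (a firm push of 10 N or so), and finish like that, still pressing, so that the screws can be put in. Leave the loose hubs, the screwdriver and the screw box where they are.

Things in the scene. Friction and masses are not known exactly. Their poses are not given: they have to be found in the camera images.
- plate: wear plate, loose, flat on the bench, 0.18-0.26 kg: black plastic sheet 4 mm thick with an upright aluminium stop bar across its lower end. Origin: underside, mid-width, below the bar's inner face. x runs from the bar to the thin upper edge, z up. Sheet x -12..165, y +-56 mm. Bar x -12..0, y +-70, z 4..40 mm; it can be gripped across its 12 mm thickness from above
- plate_edge (a point): the middle of the plate's thin upper edge, on the underside (165 mm from the plate's origin along its x)
- bed: fixed steel bed of the chute, sloping 20 degrees. Origin: on its upper surface, mid-width, on the line where the side walls begin, 75 mm above the bench. x up the slope to the conveyor, z square out of the surface. Bed x -45..215, y +-66 mm. Side walls: x 0..215 mm, 30 mm high, 124 mm apart inside, 4 mm thick. The plate is home when its frame coincides with this one
- flap_lip (a point): middle of the flap's free lower edge, underside. The flap is a steel sheet 116 mm wide, 2 mm thick, 65 mm long, hinged at its upper end below the conveyor's end roller. It hangs against a stop between the side walls, 10 degrees steeper than the bed, lip at x = 141 mm of the bed and 6.5 mm above it; the gap widens behind the lip. The home plate reaches 24 mm under it
- flap (a joint): angle of the flap, rad: 0 hanging at rest, grows as its lip is lifted (1 rad = 65 mm of lip). Light, no spring; it falls back by its weight
- chute: the fixed machine: conveyor end with the chute. Origin on the bench under the bed's origin; x level, the way the bed rises. The conveyor (170 mm wide, belt 167 mm high, guide rails up to 210 mm) stands at x 200..630 mm, its motor beside it at y -80..-155 mm beyond x = 390 mm
- hub: bystander: loose turned steel hub standing on the bench, flange 52 mm across, 32 mm high; origin under its centre
- belt_hub: bystander: an equal hub standing on the conveyor belt; origin under its centre
- driver: bystander: loose screwdriver 190 mm long lying on the bench; origin under its middle
- screw_box: bystander: loose grey open box 80 x 60 x 26 mm with screws; origin under its centre
Not all that is in view belongs to the job. Several things look just like the plate: the one meant starts farthest to the robot's right.

How it is judged:
At the end, for the whole second after the job is handed in: Plate home on the bed: within 6 mm along the slope (4 mm beyond), 9 mm across, 3 mm in height at both ends, 0.025 rad of flat, its edge 14 mm or more under the flap; flap within 0.03 rad of rest; plate still, held by the fingers (over 2 N), pressing on the bed with over 5 N (weight: under 3 N) (x of plate in the frame of bed between -0.006 and 0.004 m and y of plate in the frame of bed between -0.009 and 0.009 m and z of plate in the frame of bed between -0.003 and 0.003 m and x of plate_edge in the frame of bed above 0.155 m and z of plate_edge in the frame of bed between -0.003 and 0.003 m and angle between the z axis of plate and the z axis of bed, either way round below 0.025 rad and value of joint flap below 0.03 rad and contact force between plate and bed above 5 N and contact force between the fingers and plate above 2 N and linear speed of plate below 0.02 m/s); the arm keeps its last pose, push and grip.
It fails at once if the flap is lifted by more than 0.07 rad (about 5 mm at its lip) (value of joint flap above 0.07 rad).
It fails at once if a bystander (hub, belt hub, screwdriver, screw box) is moved more than 30 mm (distance of any of hub, belt_hub, driver, screw_box from where it was at the start of the episode above 0.03 m).
It also fails if it takes over 45 s, if anything falls off the work surface, if the arm or the gripper's body presses on something with over 40 N, if the wrist force passes 120 N, or if a joint passes its speed limit or range.

## Working session

There is one attempt and no reset: what is moved stays moved. The work goes in short steps, Python scripts to look and compute and a shell command to move; the robot and the scene stay as the last step left them, time stands still between calls to the robot, and variables do not carry over. Pictures are saved under pics/ and viewed, and the job is handed in when it is done.

```bash
mkdir -p pics; python3 - <<'E'
from plant import arm,get_image
import cv2,numpy as np
s=arm.state();print(s)
for n in("scene","top"):
    g=get_image(n);cv2.imwrite(f"pics/{n}0.png",g["pixels"][:,:,::-1]);np.savez(f"pics/{n}0.npz",**g)
    print(n,g["camera_matrix"],g["k1"],g["R"],g["t"])
E
```

```text
{'clock': 0.0, 'q': array([ 1.15433033,  0.31177981,  0.01396671,  1.51307551, -0.00441635,
        1.31920222, -0.02717763]), 'dq': array([-0.00017709, -0.0014403 ,  0.00163589, -0.00094553, -0.00111736,
       -0.00141816, -0.00019555]), 'effort': array([-5.40973372e-05, -3.79907870e+01,  1.45740635e-01, -2.30589831e+01,
        1.19654785e-02,  1.37813017e-02,  8.00075696e-06]), 'tcp_pos': array([ 0.20108724, -0.51112542,  0.23018385]), 'ee_rot': array([-3.08422996e+00, -5.84983029e-01,  8.28375134e-04]), 'contact_force': array([-0.55414131, -0.03355606, -0.09246202]), 'torque': array([0.0098861 , 0.0197174 , 0.02558437]), 'opening': 0.08561133110029749}
scene [[479.66423973   0.         275.48781552]
 [  0.         479.66423973 207.49590914]
 [  0.           0.           1.        ]] -0.024734629527325247 [[ 0.54574339  0.83781076 -0.01540394]
 [ 0.50534642 -0.34373121 -0.79150101]
 [-0.66842288  0.42417212 -0.61097371]] [-0.26956001 -0.23532833  1.75891539]
top [[379.31884      0.         276.50909437]
 [  0.         379.31884    205.52516509]
 [  0.           0.           1.        ]] -0.08097061865366512 [[ 0.00960575 -0.99978647 -0.01829574]
 [-0.99596545 -0.0079333  -0.08938618]
 [ 0.08922194  0.01908054 -0.99582899]] [-0.04875619  0.58805068  1.03670782]
```

View pics/scene0.png

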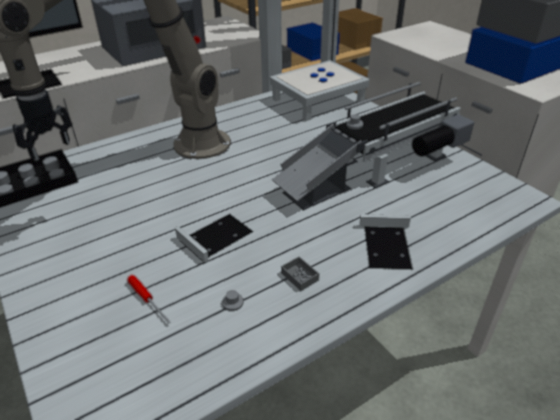

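View pics/top0.png

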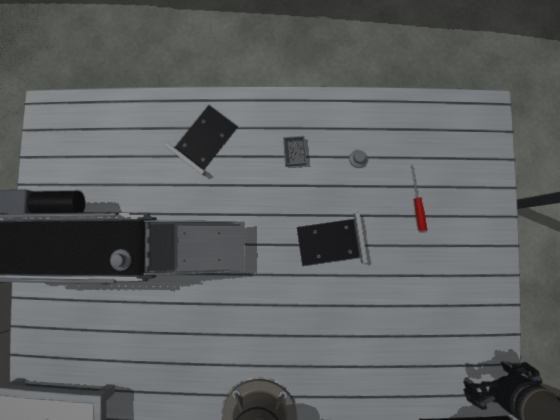

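The top view shows two lookalikes. Plate A is at about (333,242), with its bar at (362,240). Plate B is at about (207,137), with its bar at (190,160). Robot's right is −y, which is image right in the top view, so A is the one meant. I'll confirm that with coordinates and a crop.

```bash
cat > h.py <<'E'
import numpy as np,cv2
def cloud(g):
    K=g["camera_matrix"];D=np.array([float(g["k1"]),0,0,0,0])
    h,w=g["range_z"].shape
    u,v=np.meshgrid(np.arange(w),np.arange(h))
    p=np.stack([u,v],-1).reshape(-1,1,2).astype(np.float64)
    n=cv2.undistortPoints(p,K,D).reshape(h,w,2)
    z=g["range_z"][...,None].astype(float)
    c=np.concatenate([n*z,z],-1)
    return (c-g["t"])@g["R"], n
def ray(g,uv,zp):
    D=np.array([float(g["k1"]),0,0,0,0])
    n=cv2.undistortPoints(np.array(uv,float).reshape(-1,1,2),g["camera_matrix"],D).reshape(-1,2)
    d=np.c_[n,np.ones(len(n))]@g["R"];o=-g["R"].T@g["t"]
    return o+d*((zp-o[2])/d[:,2])[:,None]
def proj(g,X):
    r,_=cv2.Rodrigues(g["R"]);D=np.array([float(g["k1"]),0,0,0,0])
    return cv2.projectPoints(np.array(X,float).reshape(-1,1,3),r,g["t"],g["camera_matrix"],D)[0].reshape(-1,2)
E
python3 - <<'E'
from h import *
g=dict(np.load("pics/top0.npz"));s=dict(np.load("pics/scene0.npz"))
P,_=cloud(g)
for uv in [(333,242),(362,240),(207,137),(245,248),(160,248),(122,260),(295,150),(358,158),(420,212)]: print(uv,P[uv[1],uv[0]].round(4))
im=g["pixels"][:,:,::-1]
c=np.hstack([cv2.resize(im[200:280,280:400],None,fx=5,fy=5,interpolation=cv2.INTER_CUBIC)])
cv2.imwrite("pics/cropA.png",c)
cv2.imwrite("pics/cropC.png",cv2.resize(im[205:290,110:270],None,fx=5,fy=5,interpolation=cv2.INTER_CUBIC))
# dark sheet mask
gray=im.max(2)
m=(gray<60).astype(np.uint8)
n,l,st,ce=cv2.connectedComponentsWithStats(m)
for i in range(1,n):
    if st[i,4]>600:
        cs,_=cv2.findContours((l==i).astype(np.uint8),0,2)
        r=cv2.minAreaRect(max(cs,key=cv2.contourArea));print(st[i],r)
        if st[i,0]>150 and st[i,4]<6000: print(ray(g,cv2.boxPoints(r),0.004).round(4))
# points standing 30..45mm
for (a,b,c,d) in [(345,380,200,275),(160,215,140,180)]:
    Q=P[c:d,a:b].reshape(-1,3);Q=Q[(Q[:,2]>.03)&(Q[:,2]<.05)]
    mn=Q.mean(0);w,v=np.linalg.eigh(np.cov(Q[:,:2].T));t=(Q[:,:2]-mn[:2])@v
    print("bar",len(Q),mn,v[:,1],np.ptp(t,axis=0))
E
```

```text
(333, 242) [ 0.4879 -0.2041  0.0058]
(362, 240) [ 0.4941 -0.2792  0.0407]
(207, 137) [0.7908 0.1628 0.0031]
(245, 248) [ 0.4685  0.0457 -0.0009]
(160, 248) [0.469  0.2433 0.1474]
(122, 260) [0.4402 0.3204 0.1926]
(295, 150) [ 0.753  -0.0953  0.0022]
(358, 158) [ 0.7231 -0.2711  0.0376]
(420, 212) [ 0.5735 -0.4476  0.0246]
[   0    0  560   41 8982] ((279.5, 20.0), (40.0, 559.0), 90.0)
[ 175  106   63   64 1953] ((205.95584106445312, 136.96530151367188), (37.7432746887207, 55.042274475097656), 38.1572265625)
[[0.7608 0.2594 0.004 ]
 [0.8921 0.1626 0.004 ]
 [0.8207 0.0726 0.004 ]
 [0.6916 0.1691 0.004 ]]
[  24  190   72   24 1355] ((59.5, 201.5), (23.0, 71.0), 90.0)
[   0  213  223   68 9208] ((111.0, 246.5), (67.0, 222.0), 90.0)
[ 297  219   63   47 2232] ((328.2099914550781, 241.97003173828125), (38.749446868896484, 58.68986129760742), 81.8698959350586)
[[ 0.5297 -0.1004  0.004 ]
 [ 0.5547 -0.2659  0.004 ]
 [ 0.4461 -0.2808  0.004 ]
 [ 0.4216 -0.1165  0.004 ]]
[   0  282  135  138 1816] ((45.62055969238281, 369.85711669921875), (184.2515869140625, 84.29940795898438), 41.08843231201172)
[ 462  361   98   59 3543] ((510.5, 389.9999694824219), (96.99998474121094, 57.99999237060547), -0.0)
[[-0.0124 -0.5744  0.004 ]
 [ 0.1529 -0.5724  0.004 ]
 [ 0.143  -0.8691  0.004 ]
 [-0.0283 -0.8734  0.004 ]]
[ 233  392   64   28 1385] ((264.5, 405.5), (27.0, 63.0), 90.0)
[[ 0.0649  0.0737  0.004 ]
 [ 0.0683 -0.1026  0.004 ]
 [-0.0075 -0.1033  0.004 ]
 [-0.0113  0.073   0.004 ]]
bar 246 [ 0.50160586 -0.27649803  0.0394861 ] [-0.98972347 -0.1429946 ] [0.01403609 0.13960578]
bar 204 [0.71987539 0.21786553 0.03998393] [0.6029318  0.79779273] [0.01415373 0.13866239]
```

```bash
python3 - <<'E'
from h import *
g=dict(np.load("pics/top0.npz"));P,_=cloud(g)
print("ground",np.median(P[300:330,300:400,2]),np.median(P[170:180,300:320,2]))
# bed plane
Q=P[228:268,180:240].reshape(-1,3);
A=np.c_[Q[:,:2],np.ones(len(Q))]
k=np.ones(len(Q),bool)
for _ in range(8):
    c,*_=np.linalg.lstsq(A[k],Q[k,2],rcond=None);r=Q[:,2]-A@c;k=abs(r)<.003
print(c,k.sum(),r[k].std(),"slope deg",np.degrees(np.arctan(np.hypot(*c[:2]))),"dir",np.degrees(np.arctan2(c[1],c[0])))
for v in (230,240,250,260,):
    print(v,[tuple(P[v,u].round(3)) for u in range(140,260,6)])
for u in (185,200,215,225,232,238,243):
    print(u,[tuple(P[v,u].round(3)) for v in list(range(216,232,2))+list(range(266,282,2))])
E
```

```text
ground 0.00034277835159295843 0.0003301139761912376
[-0.00754841  0.36178598  0.0486615 ] 2076 0.0014357215805573165 slope deg 19.89340264617156 dir 91.19526279129067
230 [(np.float64(0.513), np.float64(0.291), np.float64(0.162)), (np.float64(0.513), np.float64(0.273), np.float64(0.169)), (np.float64(0.513), np.float64(0.261), np.float64(0.158)), (np.float64(0.514), np.float64(0.248), np.float64(0.153)), (np.float64(0.514), np.float64(0.237), np.float64(0.141)), (np.float64(0.514), np.float64(0.223), np.float64(0.135)), (np.float64(0.515), np.float64(0.211), np.float64(0.122)), (np.float64(0.515), np.float64(0.197), np.float64(0.118)), (np.float64(0.515), np.float64(0.183), np.float64(0.112)), (np.float64(0.516), np.float64(0.169), np.float64(0.105)), (np.float64(0.516), np.float64(0.154), np.float64(0.1)), (np.float64(0.516), np.float64(0.139), np.float64(0.096)), (np.float64(0.517), np.float64(0.124), np.float64(0.09)), (np.float64(0.517), np.float64(0.109), np.float64(0.086)), (np.float64(0.517), np.float64(0.094), np.float64(0.079)), (np.float64(0.518), np.float64(0.079), np.floa
[... 9703 characters left out ...]
np.float64(0.534), np.float64(0.046), np.float64(0.061)), (np.float64(0.529), np.float64(0.046), np.float64(0.063)), (np.float64(0.524), np.float64(0.046), np.float64(0.058)), (np.float64(0.518), np.float64(0.045), np.float64(0.062)), (np.float64(0.422), np.float64(0.044), np.float64(0.062)), (np.float64(0.416), np.float64(0.044), np.float64(0.061)), (np.float64(0.411), np.float64(0.044), np.float64(0.062)), (np.float64(0.401), np.float64(0.05), np.float64(0.002)), (np.float64(0.395), np.float64(0.05), np.float64(0.0)), (np.float64(0.389), np.float64(0.05), np.float64(-0.0)), (np.float64(0.384), np.float64(0.049), np.float64(0.005)), (np.float64(0.378), np.float64(0.05), np.float64(-0.001))]
```

View pics/cropA.png

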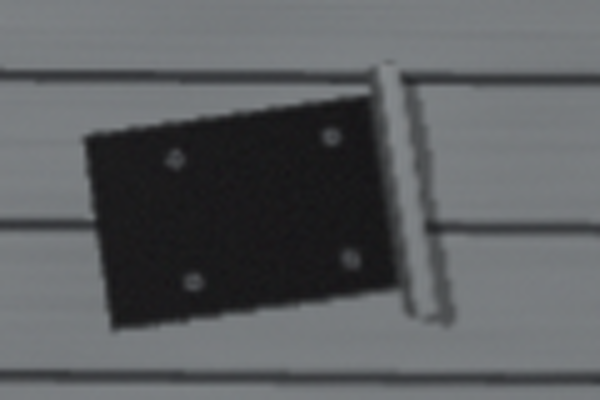

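View pics/cropC.png

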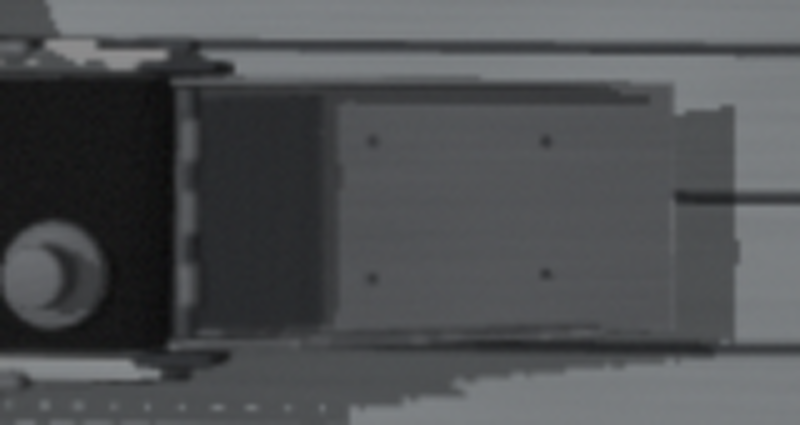

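The crop confirms plate A: a black sheet with its bar on the robot's right, bar centre at world (0.50,−0.277). B's bar is at y=+0.22, so A is clearly farther right. The lip of the flap is at about (175,245) in the top image, and the bed's lower end is at u≈257.

```bash
python3 -m creep '[{"x":38,"y":29,"z":-14,"yaw":-0.029,"claw":-1},{"x":38,"y":29,"z":-14,"yaw":-0.029,"claw":-1},{"x":38,"y":29,"z":-14,"yaw":-0.029,"claw":-1},{"x":38,"y":29,"z":-14,"yaw":-0.029,"claw":-1},{"x":38,"y":29,"z":-14,"yaw":-0.029,"claw":-1},{"x":38,"y":29,"z":-14,"yaw":-0.029,"claw":-1},{"x":38,"y":29,"z":-14,"yaw":-0.029,"claw":-1},{"x":34,"y":29,"z":-14,"yaw":-0.029,"claw":-1},{"x":0,"y":0,"z":0,"yaw":0,"claw":-1},{"x":0,"y":0,"z":0,"yaw":0,"claw":-1}]' 20
python3 - <<'E'
from h import *
from plant import arm
s=arm.state();R,_=cv2.Rodrigues(s["ee_rot"]);print(s["tcp_pos"],np.degrees(np.arctan2(R[1,1],R[0,1])),R[:,2],s["contact_force"])
g=dict(np.load("pics/top0.npz"));P,_=cloud(g)
n=np.array([-0.0075,.3618]);
# bed screw holes & wall lines
for a in [(372,140),(545,141),(372,278),(545,273)]:
    uv=(a[0]/5+110-.4,a[1]/5+205-.4);z=.09
    for _ in range(20):
        p=ray(g,[uv],z)[0];z=.0487-.00755*p[0]+.3618*p[1]
    print("hole",p.round(4))
# bed/wall lateral extents by y
for y in np.arange(.05,.2,.015):
    k=(abs(P[...,1]-y)<.006)&(P[...,2]>.05)&(P[...,2]<.2)&(P[...,0]>.36)&(P[...,0]<.6)
    x=P[k][:,0];print(y.round(3),x.min().round(4),x.max().round(4),((x.min()+x.max())/2).round(4))
E
```

```text
clock: 1.35
tcp_pos: [0.5036, -0.2695, 0.1098]
ee_rot: [-3.128, -0.203, 0.014]
contact_force: [-0.2, -0.3, 0.0]
opening: 0.0852
[ 0.5035706  -0.26951556  0.10984044] -82.57788193564025 [-0.00947323  0.00633568 -0.99993506] [-0.20596748 -0.32403116  0.03321655]
hole [0.5086 0.1923 0.1144]
hole [0.5096 0.1078 0.0838]
hole [0.438  0.1905 0.1143]
hole [0.4403 0.1063 0.0838]
0.05 0.4109 0.5398 0.4754
0.065 0.4114 0.5397 0.4755
0.08 0.4087 0.5402 0.4744
0.095 0.409 0.5398 0.4744
0.11 0.4094 0.5393 0.4744
0.125 0.4096 0.539 0.4743
0.14 0.4074 0.5385 0.473
0.155 0.4075 0.5381 0.4728
0.17 0.4077 0.5378 0.4727
0.185 0.4079 0.5373 0.4726
0.2 0.4081 0.537 0.4725
```

```bash
python3 -m creep '[{"x":-1,"y":-4,"z":-15,"yaw":0.008,"claw":-1},{"x":-1,"y":-3,"z":-15,"yaw":0.008,"claw":-1},{"x":0,"y":0,"z":-20,"yaw":0,"claw":-1},{"x":0,"y":0,"z":-20,"yaw":0,"claw":-1},{"x":0,"y":0,"z":-14,"yaw":0,"claw":-1},{"x":0,"y":0,"z":-6,"yaw":0,"claw":-1},{"x":0,"y":0,"z":0,"yaw":0,"claw":-1},{"x":0,"y":0,"z":0,"yaw":0,"claw":-1},{"x":0,"y":0,"z":0,"yaw":0,"claw":-1},{"x":0,"y":0,"z":0,"yaw":0,"claw":-1}]' 20
python3 - <<'E'
from h import *
from plant import arm,get_image
s=arm.state();R,_=cv2.Rodrigues(s["ee_rot"]);print(s["tcp_pos"],np.degrees(np.arctan2(R[1,1],R[0,1])),R[:,2],s["contact_force"])
g=get_image("scene");im=g["pixels"][:,:,::-1];cv2.imwrite("pics/s1.png",cv2.resize(im[120:290,130:330],None,fx=4,fy=3.5))
E
```

```text
clock: 2.6
tcp_pos: [0.496, -0.2854, 0.0152]
ee_rot: [-3.132, -0.211, 0.016]
contact_force: [0.4, 0.7, -0.6]
opening: 0.0854
[ 0.49603178 -0.28542415  0.01522195] -82.28123653617766 [-0.0106312   0.00166681 -0.9999421 ] [ 0.43498763  0.72492015 -0.57744804]
```

View pics/s1.png

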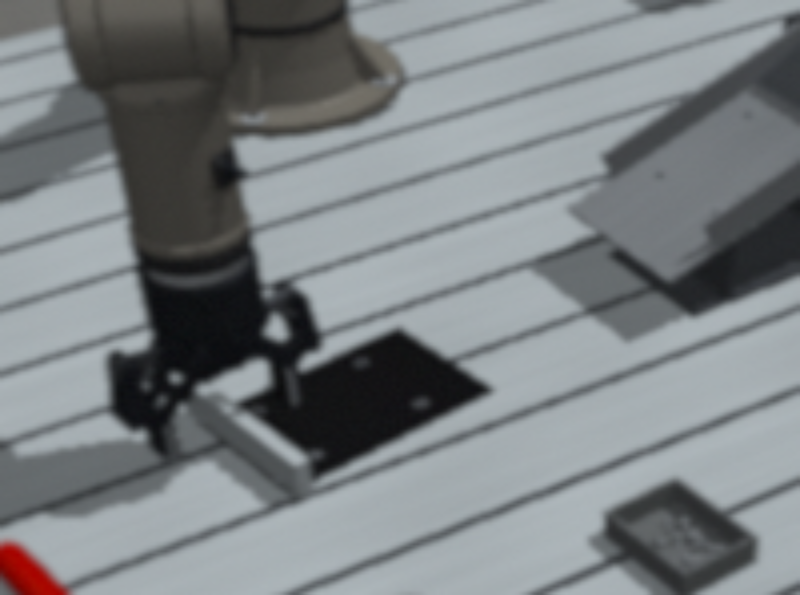

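The jaws straddle the bar. I'll centre them and close.

```bash
python3 -m creep '[{"x":3,"y":5,"z":0,"yaw":0,"claw":-1},{"x":3,"y":4,"z":0,"yaw":0.01,"claw":-0.5},{"x":0,"y":0,"z":0,"yaw":0,"claw":0},{"x":0,"y":0,"z":0,"yaw":0,"claw":0.5},{"x":0,"y":0,"z":0,"yaw":0,"claw":1},{"x":0,"y":0,"z":0,"yaw":0,"claw":1},{"x":0,"y":0,"z":0,"yaw":0,"claw":1},{"x":0,"y":0,"z":0,"yaw":0,"claw":1},{"x":0,"y":0,"z":0,"yaw":0,"claw":1},{"x":0,"y":0,"z":0,"yaw":0,"claw":1}]' 30
```

```text
clock: 3.9
tcp_pos: [0.5032, -0.2757, 0.0157]
ee_rot: [-3.131, -0.229, 0.014]
contact_force: [0.6, -0.1, -0.2]
opening: 0.0114
```

```bash
python3 -m creep '[{"x":0,"y":0,"z":15,"yaw":0,"claw":1},{"x":0,"y":0,"z":20,"yaw":0,"claw":1},{"x":-2,"y":10,"z":25,"yaw":-0.015,"claw":1},{"x":-3,"y":25,"z":25,"yaw":-0.015,"claw":1},{"x":-3,"y":25,"z":25,"yaw":-0.015,"claw":1},{"x":-3,"y":25,"z":25,"yaw":-0.015,"claw":1},{"x":-3,"y":25,"z":15,"yaw":-0.015,"claw":1},{"x":-3,"y":25,"z":0,"yaw":-0.015,"claw":1},{"x":-3,"y":20,"z":0,"yaw":-0.015,"claw":1},{"x":0,"y":0,"z":0,"yaw":0,"claw":1}]' 30
python3 - <<'E'
from h import *
from plant import arm,get_image
s=arm.state();R,_=cv2.Rodrigues(s["ee_rot"]);print(s["tcp_pos"],np.degrees(np.arctan2(R[1,1],R[0,1])),R[:,2],s["contact_force"])
g=get_image("scene");im=g["pixels"][:,:,::-1];cv2.imwrite("pics/s2.png",cv2.resize(im[100:290,130:370],None,fx=3,fy=3))
E
```

```text
clock: 5.15
tcp_pos: [0.4788, -0.1167, 0.176]
ee_rot: [-3.139, -0.056, 0.014]
contact_force: [-1.2, -0.5, -0.9]
opening: 0.0117
[ 0.47877322 -0.1166502   0.17597052] -87.96378352869237 [-0.00871049  0.00150646 -0.99996093] [-1.1561562  -0.49426837 -0.85248184]
```

View pics/s2.png

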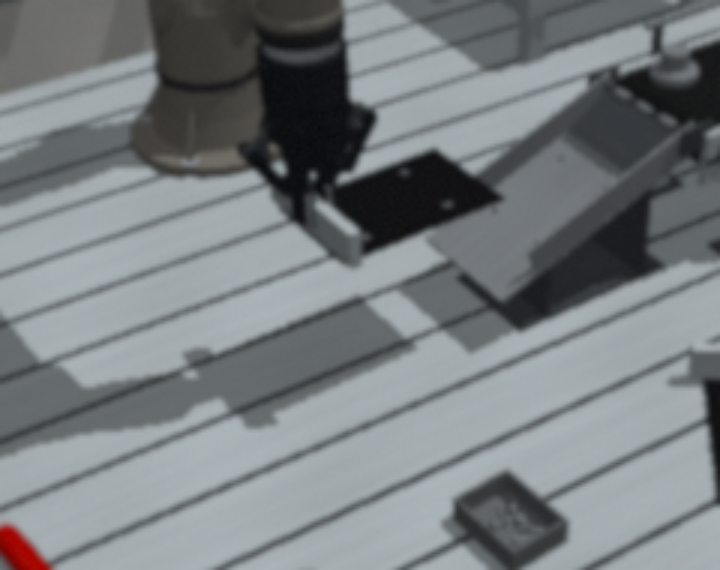

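```bash
python3 -m creep '[{"x":0,"y":15,"z":0,"yaw":0,"claw":1},{"x":-1,"y":22,"z":0,"yaw":-0.005,"claw":1},{"x":-1,"y":22,"z":0,"yaw":-0.005,"claw":1},{"x":0,"y":22,"z":0,"yaw":-0.005,"claw":1},{"x":0,"y":20,"z":0,"yaw":0,"claw":1},{"x":0,"y":15,"z":0,"yaw":0,"claw":1},{"x":0,"y":8,"z":0,"yaw":0,"claw":1},{"x":0,"y":0,"z":0,"yaw":0,"claw":1},{"x":0,"y":0,"z":0,"yaw":0,"claw":1},{"x":0,"y":0,"z":0,"yaw":0,"claw":1}]' 30
cat > look.py <<'E'
import sys
from h import *
from plant import arm,get_image
s=arm.state();R,_=cv2.Rodrigues(s["ee_rot"]);print(s["tcp_pos"].round(4),"jaw",np.degrees(np.arctan2(-R[1,1],-R[0,1])).round(2),"z",R[:,2].round(3),"F",s["contact_force"].round(1),"M",s["torque"].round(2),"op",s["opening"])
t=sys.argv[1]
g=get_image("scene");np.savez(f"pics/{t}s.npz",**g);a=cv2.resize(g["pixels"][85:225,210:390,::-1],(720,560),interpolation=cv2.INTER_CUBIC)
cv2.imwrite(f"pics/{t}s.png",a)
g=get_image("top");np.savez(f"pics/{t}t.npz",**g);a=cv2.resize(g["pixels"][200:300,130:310,::-1],(720,400),interpolation=cv2.INTER_CUBIC)
cv2.imwrite(f"pics/{t}t.png",a)
E
python3 look.py a
```

```text
clock: 6.45
tcp_pos: [0.4762, 0.0046, 0.1752]
ee_rot: [3.14, 0.009, -0.018]
contact_force: [0.5, 0.2, -1.8]
opening: 0.0113
[0.4762 0.0046 0.1752] jaw 90.32 z [-0.011 -0.002 -1.   ] F [ 0.5  0.2 -1.8] M [-0.07  0.02  0.  ] op 0.011298667932819986
```

View pics/as.png

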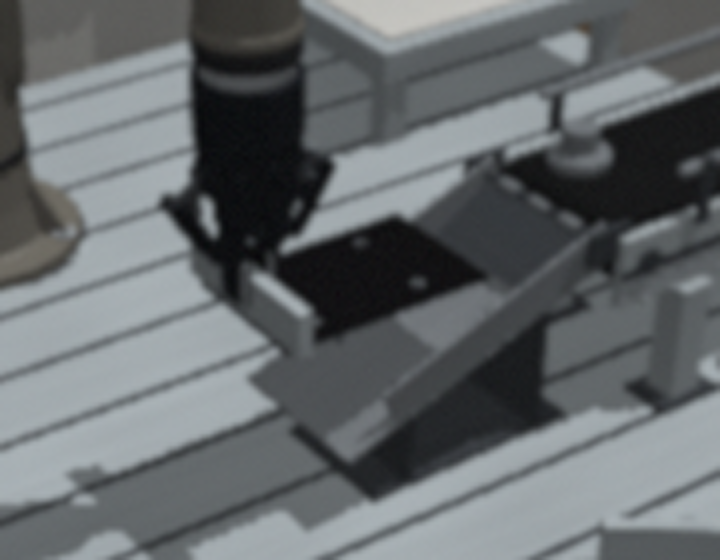

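View pics/at.png

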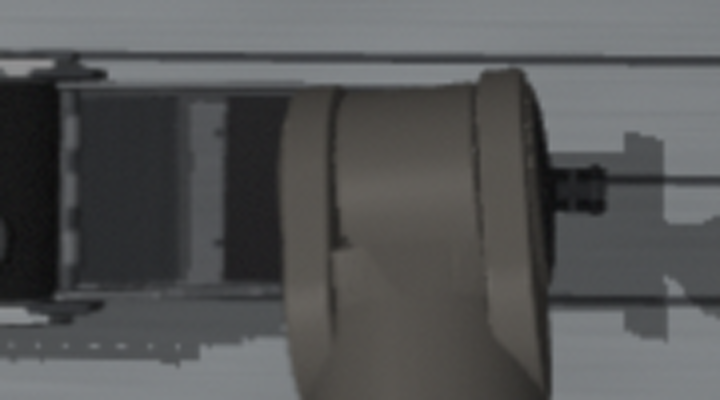

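The scene view shows the plate held level above the bed, with its edge (crop ~440,250) short of the flap. The top view shows the edge at crop u≈225, clear of the lip at u≈190. Next I'll measure the lateral centring.

```bash
python3 - <<'E'
from h import *
g=dict(np.load("pics/at.npz"));P,_=cloud(g);z=g["range_z"]
Q=P[215:280,184:200];k=(Q[...,2]>.152)&(Q[...,2]<.19)
q=Q[k];print(q.shape,q.mean(0),"y max",np.percentile(q[:,1],[95,99]),"z",np.percentile(q[:,2],[5,50,95]))
for u in range(188,200,2):
    c=P[215:280,u];m=(abs(c[:,2]-.166)<.015);print(u,c[m][:,0].min().round(4),c[m][:,0].max().round(4),((c[m][:,0].min()+c[m][:,0].max())/2).round(4),c[m].mean(0).round(3))
E
```

```text
(623, 3) [0.47182657 0.15786105 0.16309448] y max [0.17297231 0.17452886] z [0.16039894 0.1630983  0.16580452]
188 0.4173 0.5265 0.4719 [0.472 0.169 0.163]
190 0.4176 0.5265 0.4721 [0.473 0.164 0.163]
192 0.4173 0.5267 0.472 [0.472 0.159 0.163]
194 0.4177 0.5266 0.4722 [0.472 0.154 0.164]
196 0.4177 0.5267 0.4722 [0.473 0.149 0.163]
198 0.4176 0.5268 0.4722 [0.472 0.144 0.163]
```

```bash
python3 -m creep '[{"x":1,"y":8,"z":0,"yaw":0.006,"claw":1},{"x":1,"y":10,"z":0,"yaw":0.006,"claw":1},{"x":0,"y":6,"z":-6,"yaw":0,"claw":1},{"x":0,"y":0,"z":-10,"yaw":0,"claw":1},{"x":0,"y":0,"z":-10,"yaw":0,"claw":1},{"x":0,"y":0,"z":-8,"yaw":0,"claw":1},{"x":0,"y":0,"z":0,"yaw":0,"claw":1},{"x":0,"y":0,"z":0,"yaw":0,"claw":1},{"x":0,"y":0,"z":0,"yaw":0,"claw":1},{"x":0,"y":0,"z":0,"yaw":0,"claw":1}]' 30
python3 look.py b
python3 - <<'E'
from h import *
g=dict(np.load("pics/bt.npz"));P,_=cloud(g)
for u in range(176,200,2):
    c=P[222:272,u];print(u,c[5:45:8].round(3)[:,1:].tolist())
    m=abs(c[:,2]-np.median(c[:,2]))<.008;print(c[m][:,0].min().round(4),c[m][:,0].max().round(4))
E
```

```text
clock: 7.8
tcp_pos: [0.4781, 0.0297, 0.1385]
ee_rot: [3.14, 0.028, -0.019]
contact_force: [-1.1, -0.4, -1.8]
opening: 0.0111
[0.4781 0.0297 0.1385] jaw 91.01 z [-0.012 -0.002 -1.   ] F [-1.1 -0.4 -1.8] M [-0.09 -0.02  0.07] op 0.011132398252374831
176 [[0.211, 0.123], [0.211, 0.123], [0.21, 0.121], [0.21, 0.121], [0.21, 0.119]]
0.4133 0.5327
178 [[0.206, 0.122], [0.207, 0.117], [0.206, 0.118], [0.205, 0.12], [0.204, 0.121]]
0.4131 0.533
180 [[0.2, 0.126], [0.199, 0.128], [0.198, 0.13], [0.198, 0.127], [0.198, 0.126]]
0.4164 0.5251
182 [[0.195, 0.126], [0.195, 0.123], [0.194, 0.125], [0.194, 0.124], [0.192, 0.127]]
0.4165 0.5331
184 [[0.19, 0.126], [0.189, 0.127], [0.189, 0.125], [0.188, 0.125], [0.188, 0.125]]
0.4163 0.5278
186 [[0.185, 0.126], [0.184, 0.125], [0.183, 0.126], [0.182, 0.128], [0.183, 0.124]]
0.4166 0.5351
188 [[0.179, 0.126], [0.074, 0.539], [0.072, 0.546], [0.178, 0.126], [0.177, 0.126]]
0.4168 0.5352
190 [[0.075, 0.526], [0.071, 0.539], [0.07, 0.544], [0.068, 0.549], [0.067, 0.554]]
0.4623 0.4958
192 [[0.072, 0.527], [0.068, 0.54], [0.067, 0.544], [0.065, 0.55], [0.064, 0.554]]
0.461 0.4987
194 [[0.068, 0.528], [0.065, 0.539], [0.064, 0.545], [0.062, 0.55], [0.061, 0.556]]
0.4624 0.5002
196 [[0.065, 0.528], [0.062, 0.542], [0.061, 0.543], [0.06, 0.549], [0.058, 0.556]]
0.4666 0.4988
198 [[0.062, 0.528], [0.06, 0.539], [0.058, 0.545], [0.057, 0.55], [0.055, 0.555]]
0.4652 0.4974
```

View pics/bs.png

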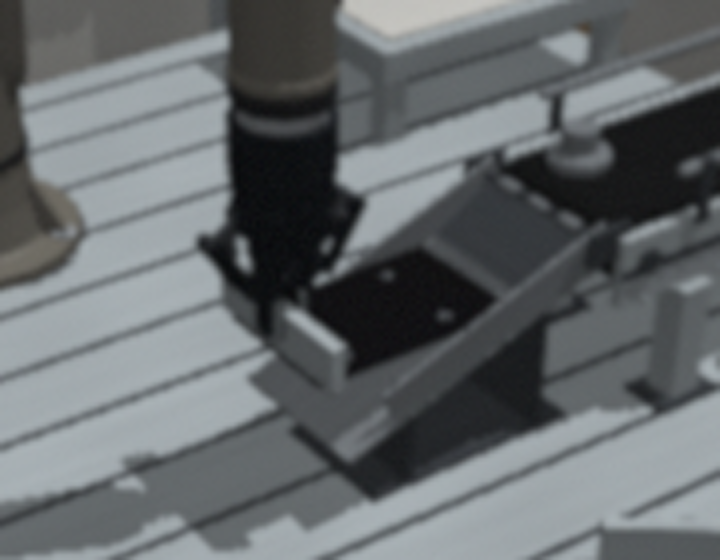

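View pics/bt.png

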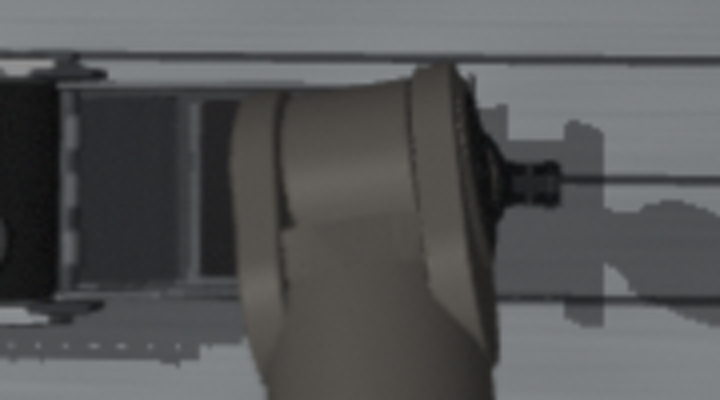

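The plate is between the walls, centred to within 1–2 mm, with its edge at y≈0.200 and about 5 mm above the bed. The lip is about 12 mm beyond it. I'll lower with a light grip so the bar pivots in the jaws.

```bash
python3 -m creep '[{"x":0,"y":0,"z":-4,"yaw":0,"claw":1},{"x":0,"y":0,"z":-4,"yaw":0,"claw":1},{"x":0,"y":0,"z":-5,"yaw":0,"claw":1},{"x":0,"y":0,"z":-5,"yaw":0,"claw":1},{"x":0,"y":0,"z":-5,"yaw":0,"claw":1},{"x":0,"y":0,"z":-5,"yaw":0,"claw":1},{"x":0,"y":0,"z":-5,"yaw":0,"claw":1},{"x":0,"y":0,"z":0,"yaw":0,"claw":1},{"x":0,"y":0,"z":0,"yaw":0,"claw":1},{"x":0,"y":0,"z":0,"yaw":0,"claw":1}]' 20
python3 look.py c
```

```text
clock: 9.15
tcp_pos: [0.4825, 0.0277, 0.1156]
ee_rot: [-3.14, -0.016, 0.003]
contact_force: [-3.0, -2.6, 7.4]
opening: 0.0115
[0.4825 0.0277 0.1156] jaw 90.58 z [-0.002  0.002 -1.   ] F [-3.  -2.6  7.4] M [0.81 0.7  0.43] op 0.011535372399802003
```

View pics/cs.png

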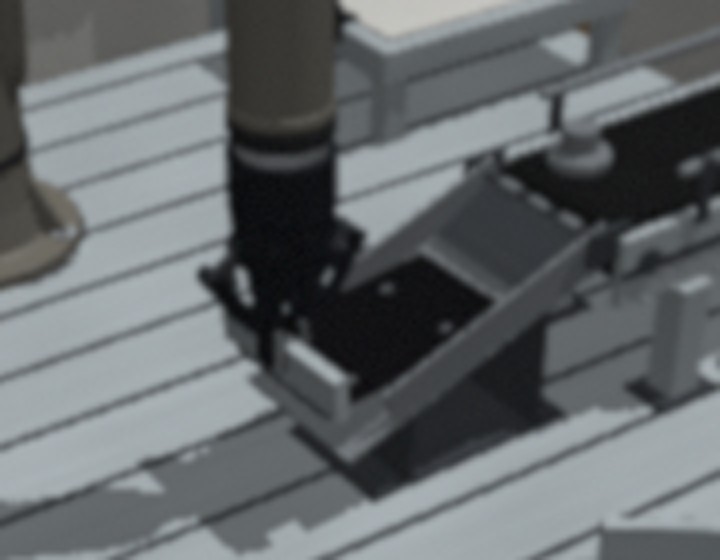

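View pics/ct.png

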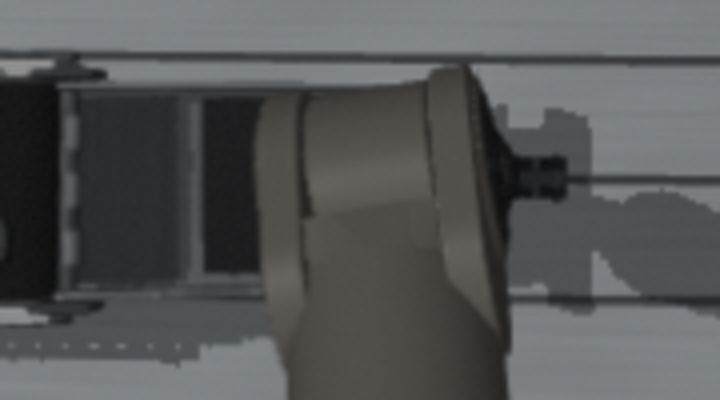

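The plate is pivoting with its edge on the bed. The tool drifted +4 mm in x, so I'll correct that while lowering further.

```bash
python3 -m creep '[{"x":-1,"y":0,"z":-5,"yaw":0.002,"claw":1},{"x":-1,"y":0,"z":-5,"yaw":0.002,"claw":1},{"x":-1,"y":0,"z":-5,"yaw":0.002,"claw":1},{"x":-1,"y":0,"z":-5,"yaw":0.002,"claw":1},{"x":-1,"y":0,"z":-5,"yaw":0,"claw":1},{"x":-1,"y":0,"z":-5,"yaw":0,"claw":1},{"x":-1,"y":0,"z":0,"yaw":0,"claw":1},{"x":0,"y":0,"z":0,"yaw":0,"claw":1},{"x":0,"y":0,"z":0,"yaw":0,"claw":1},{"x":0,"y":0,"z":0,"yaw":0,"claw":1}]' 20
python3 look.py d
```

```text
clock: 10.5
tcp_pos: [0.4835, 0.0276, 0.1064]
ee_rot: [-3.129, -0.013, -0.026]
contact_force: [-4.1, -4.4, 11.3]
opening: 0.0114
[0.4835 0.0276 0.1064] jaw 90.48 z [ 0.016  0.012 -1.   ] F [-4.1 -4.4 11.3] M [1.4  1.3  0.75] op 0.011367375307947793
```

View pics/ds.png

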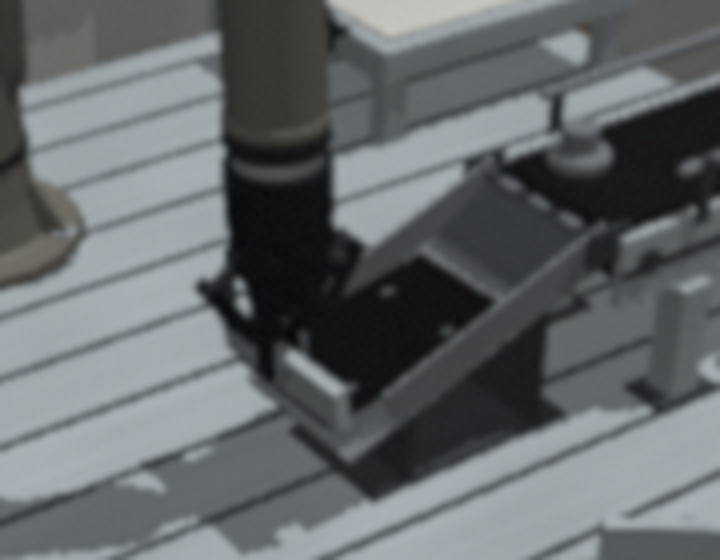

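View pics/dt.png

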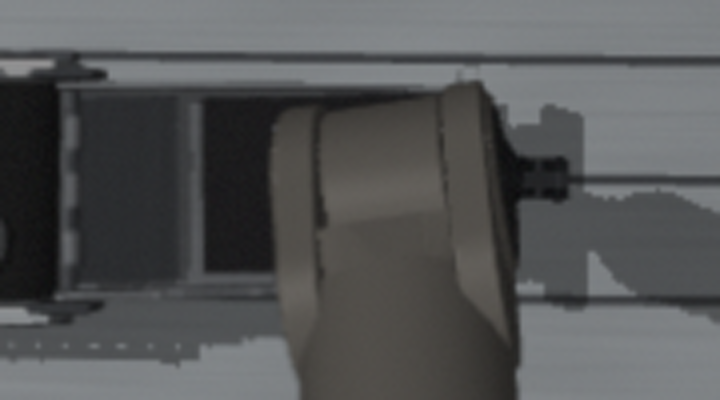

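```bash
python3 - <<'E'
from h import *
for t in "bcd":
  g=dict(np.load(f"pics/{t}s.npz"));P,_=cloud(g);im=g["pixels"].max(2)
  k=(im<50)&(P[...,0]>.42)&(P[...,0]<.525)&(P[...,1]>.07)&(P[...,1]<.198)&(P[...,2]<.135)&(P[...,2]>.06)
  Q=P[k];A=np.c_[Q[:,:2],np.ones(len(Q))];m=np.ones(len(Q),bool)
  for _ in range(8):
    c,*_=np.linalg.lstsq(A[m],Q[m,2],rcond=None);r=Q[:,2]-A@c;m=abs(r)<.004
  print(t,m.sum(),len(Q),"slope x,y deg",np.degrees(np.arctan(c[:2])),"z@y=.198",c[0]*.475+c[1]*.198+c[2], "z@.07",c[0]*.475+c[1]*.07+c[2])
  # bar top
  k=(im>70)&(P[...,0]>.38)&(P[...,0]<.56)&(P[...,1]>-.0)&(P[...,1]<.06)&(P[...,2]>.09)&(P[...,2]<.2)
  if k.sum(): q=P[k];print("bar",len(q),q.mean(0),q.min(0),q.max(0))
E
```

```text
b 727 737 slope x,y deg [0.16048518 0.04200032] z@y=.198 0.1254509770368326 z@.07 0.1253571474000767
bar 272 [0.50025206 0.02618501 0.14709514] [0.40724217 0.00935851 0.12032622] [0.54996055 0.05878288 0.19483698]
c 758 784 slope x,y deg [0.13698391 6.20613272] z@y=.198 0.12041720526239713 z@.07 0.10649809293813592
bar 240 [0.50889351 0.0252302  0.12573701] [0.41412431 0.00631181 0.09634122] [0.55409042 0.05906437 0.18463094]
d 771 793 slope x,y deg [0.6897032  9.28994629] z@y=.198 0.12045134346546793 z@.07 0.09951360145718
bar 219 [0.51279152 0.02515604 0.11805678] [0.40993062 0.00486293 0.09142989] [0.55484264 0.05985037 0.17452927]
```

The plate is tilted 9.3° of the required 20° and the grip is resisting (11 N). I'll ease the jaws to about 15 mm so the bar is caged rather than clamped, and follow it down.

```bash
python3 -m creep '[{"x":-1,"y":0,"z":0,"yaw":0.002,"claw":0.72},{"x":-1,"y":0,"z":-2,"yaw":0.002,"claw":0.68},{"x":-1,"y":0,"z":-4,"yaw":0.002,"claw":0.66},{"x":-1,"y":0,"z":-4,"yaw":0.002,"claw":0.66},{"x":-1,"y":0,"z":-4,"yaw":0,"claw":0.64},{"x":0,"y":0,"z":-4,"yaw":0,"claw":0.64},{"x":0,"y":0,"z":-2,"yaw":0,"claw":0.64},{"x":0,"y":0,"z":0,"yaw":0,"claw":0.64},{"x":0,"y":0,"z":0,"yaw":0,"claw":0.64},{"x":0,"y":0,"z":0,"yaw":0,"claw":0.64}]' 20
python3 look.py e
```

```text
clock: 11.85
tcp_pos: [0.4808, 0.0283, 0.0882]
ee_rot: [-3.126, -0.022, -0.034]
contact_force: [-0.8, -1.8, 4.9]
opening: 0.0153
[0.4808 0.0283 0.0882] jaw 90.83 z [ 0.022  0.015 -1.   ] F [-0.8 -1.8  4.9] M [0.73 0.3  0.06] op 0.015316920452192122
```

View pics/es.png

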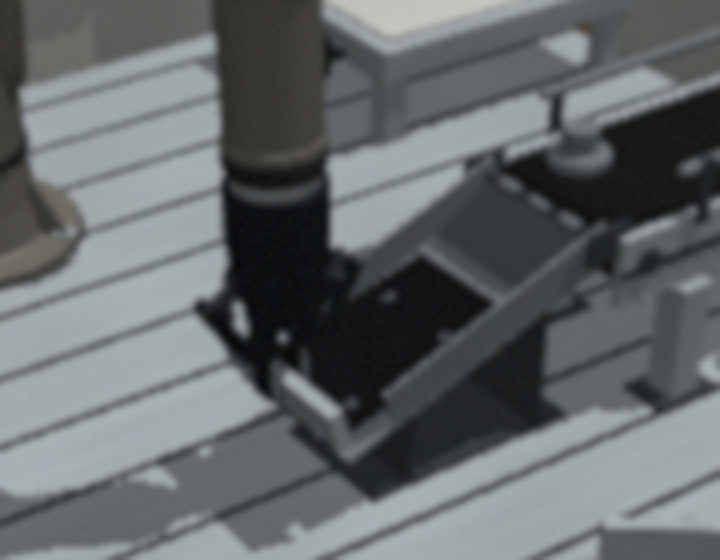

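```bash
python3 -m creep '[{"x":0,"y":0,"z":-3,"yaw":0.002,"claw":0.62},{"x":-1,"y":0,"z":-4,"yaw":0.002,"claw":0.6},{"x":-1,"y":0,"z":-4,"yaw":0.002,"claw":0.58},{"x":-1,"y":0,"z":-4,"yaw":0,"claw":0.56},{"x":0,"y":0,"z":-4,"yaw":0,"claw":0.54},{"x":0,"y":0,"z":-2,"yaw":0,"claw":0.54},{"x":0,"y":0,"z":0,"yaw":0,"claw":0.54},{"x":0,"y":0,"z":0,"yaw":0,"claw":0.54},{"x":0,"y":0,"z":0,"yaw":0,"claw":0.54},{"x":0,"y":0,"z":0,"yaw":0,"claw":0.54}]' 20
python3 look.py f
cat > meas.py <<'E'
import sys
from h import *
t=sys.argv[1]
g=dict(np.load(f"pics/{t}s.npz"));P,_=cloud(g);im=g["pixels"].max(2)
k=(im<50)&(P[...,0]>.42)&(P[...,0]<.525)&(P[...,1]>.08)&(P[...,1]<.198)&(P[...,2]<.135)&(P[...,2]>.05)
Q=P[k];A=np.c_[Q[:,:2],np.ones(len(Q))];m=np.ones(len(Q),bool)
for _ in range(8):
    c,*_=np.linalg.lstsq(A[m],Q[m,2],rcond=None);r=Q[:,2]-A@c;m=abs(r)<.004
f=lambda y:c[0]*.475+c[1]*y+c[2]-(.0487-.0036+.3618*y)
print(t,m.sum(),len(Q),"slope x,y deg",np.degrees(np.arctan(c[:2])),"top above bed mm @.2,.14,.08",[round(1e3*f(y)*.94,1) for y in(.2,.14,.08)])
k=(im>70)&(P[...,0]>.38)&(P[...,0]<.56)&(P[...,1]>-.01)&(P[...,1]<.1)
O=np.array([.4747,.083,.075]);a=np.radians(20);y=np.radians(91.15)
u=np.array([np.cos(a)*np.cos(y),np.cos(a)*np.sin(y),np.sin(a)]);w=np.array([-np.sin(a)*np.cos(y),-np.sin(a)*np.sin(y),np.cos(a)]);v=np.cross(w,u)
B=(P-O)@np.c_[u,v,w]
# edge line of sheet on scene: dark->bed transition; bar: points z 8..44 in bed frame
k=(B[...,2]>.015)&(B[...,2]<.045)&(abs(B[...,1])<.075)&(abs(B[...,1])>.02)&(B[...,0]<-.0)&(B[...,0]>-.08)
q=B[k];
if len(q): print("bar bedframe x pct",np.percentile(q[:,0],[5,50,95]).round(4),"y",q[:,1].min().round(4),q[:,1].max().round(4),"z",np.percentile(q[:,2],[5,50,95]).round(4))
g=dict(np.load(f"pics/{t}t.npz"));P,_=cloud(g);im=g["pixels"].max(2).astype(int);B=(P-O)@np.c_[u,v,w]
for r in (232,240,248,256,262):
    d=np.arange(165,215);print(r,"dark from u",[int(x) for x in d if im[r,x]<42][:1],[int(i) for i in im[r,172:190]])
E
python3 meas.py e;python3 meas.py f
```

```text
clock: 13.2
tcp_pos: [0.4799, 0.0302, 0.0716]
ee_rot: [-3.127, -0.038, -0.043]
contact_force: [-0.9, -0.0, 4.3]
opening: 0.0198
[0.4799 0.0302 0.0716] jaw 91.4 z [ 0.027  0.014 -1.   ] F [-0.9 -0.   4.3] M [ 0.3   0.15 -0.04] op 0.01978922305074188
e 699 744 slope x,y deg [ 0.07396595 15.4624237 ] top above bed mm @.2,.14,.08 [np.float64(3.2), np.float64(8.0), np.float64(12.8)]
bar bedframe x pct [-0.0525 -0.0499 -0.0054] y -0.0747 0.0674 z [0.0155 0.0257 0.0426]
232 dark from u [181] [45, 49, 55, 61, 65, 75, 88, 88, 71, 39, 25, 25, 24, 24, 22, 24, 23, 23]
240 dark from u [181] [46, 48, 55, 63, 64, 65, 75, 87, 75, 41, 25, 22, 25, 23, 25, 24, 23, 22]
248 dark from u [181] [46, 46, 53, 61, 63, 73, 86, 86, 72, 38, 23, 24, 21, 25, 26, 26, 22, 25]
256 dark from u [181] [46, 48, 54, 61, 64, 72, 87, 88, 73, 36, 24, 27, 21, 22, 24, 24, 22, 24]
262 dark from u [181] [47, 48, 54, 62, 63, 73, 87, 87, 76, 37, 25, 24, 23, 24, 24, 23, 23, 25]
f 656 725 slope x,y deg [ 0.21954757 20.07475614] top above bed mm @.2,.14,.08 [np.float64(3.5), np.float64(3.3), np.float64(3.1)]
bar bedframe x pct [-0.055  -0.0513 -0.0427] y -0.0742 0.0565 z [0.0175 0.036  0.0421]
232 dark from u [182] [46, 49, 56, 62, 64, 74, 88, 90, 80, 56, 26, 18, 20, 20, 21, 21, 22, 22]
240 dark from u [182] [46, 49, 56, 63, 63, 65, 75, 89, 83, 59, 29, 18, 20, 23, 19, 22, 22, 22]
248 dark from u [182] [48, 48, 54, 62, 64, 72, 86, 87, 76, 47, 24, 21, 20, 21, 22, 20, 21, 21]
256 dark from u [181] [46, 47, 55, 61, 63, 72, 87, 87, 74, 39, 22, 22, 17, 22, 23, 20, 20, 22]
262 dark from u [181] [48, 47, 54, 62, 64, 72, 87, 89, 76, 40, 25, 22, 20, 22, 19, 20, 21, 20]
```

View pics/fs.png

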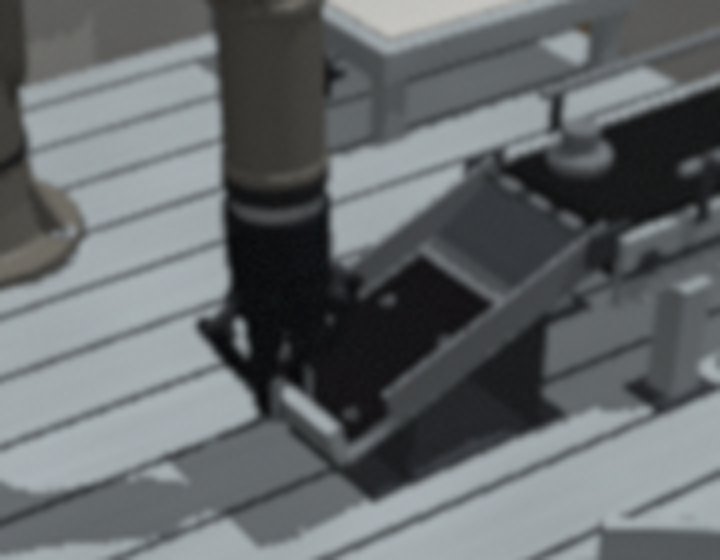

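View pics/ft.png

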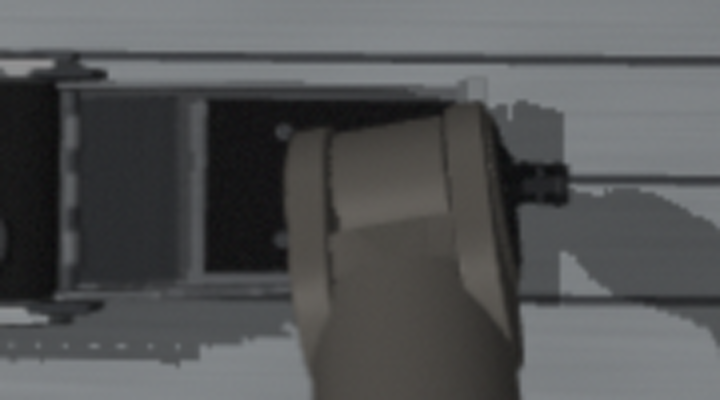

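The plate lies flat on the bed at 20.07°, with its top 3–3.5 mm above the bed plane. Its edge is at bed x≈120, about 20 mm short of the lip, and it sits about 3 mm toward +x. Now I'll slide it up slightly and re-centre it.

```bash
python3 -m creep '[{"x":-1,"y":2,"z":0.5,"yaw":0,"claw":0.56},{"x":-1,"y":3,"z":0.8,"yaw":0,"claw":0.56},{"x":-1,"y":3,"z":0.8,"yaw":0,"claw":0.56},{"x":-1,"y":3,"z":0.8,"yaw":0,"claw":0.56},{"x":-1,"y":3,"z":0.8,"yaw":0,"claw":0.56},{"x":-1,"y":3,"z":0.8,"yaw":0,"claw":0.56},{"x":0,"y":0,"z":0,"yaw":0,"claw":0.56},{"x":0,"y":0,"z":0,"yaw":0,"claw":0.56},{"x":0,"y":0,"z":0,"yaw":0,"claw":0.56},{"x":0,"y":0,"z":0,"yaw":0,"claw":0.56}]' 20
python3 look.py g; python3 meas.py g
```

```text
clock: 14.55
tcp_pos: [0.4741, 0.0407, 0.0756]
ee_rot: [-3.135, -0.028, -0.043]
contact_force: [0.7, -3.5, 2.6]
opening: 0.0191
[0.4741 0.0407 0.0756] jaw 91.01 z [ 0.027  0.006 -1.   ] F [ 0.7 -3.5  2.6] M [-0.17 -0.05 -0.09] op 0.019147734011966847
g 713 779 slope x,y deg [-0.02180552 20.32518066] top above bed mm @.2,.14,.08 [np.float64(3.8), np.float64(3.3), np.float64(2.8)]
bar bedframe x pct [-0.044  -0.0402 -0.0312] y -0.069 0.0645 z [0.0172 0.0355 0.0423]
232 dark from u [177] [45, 48, 56, 62, 51, 31, 22, 21, 21, 20, 21, 22, 20, 19, 24, 21, 22, 22]
240 dark from u [177] [46, 49, 57, 61, 53, 30, 20, 22, 18, 23, 21, 21, 22, 23, 20, 17, 19, 24]
248 dark from u [177] [46, 47, 52, 57, 45, 24, 20, 21, 23, 21, 19, 21, 19, 22, 20, 21, 21, 23]
256 dark from u [176] [47, 47, 53, 57, 41, 24, 20, 23, 19, 21, 23, 21, 20, 21, 19, 24, 22, 21]
262 dark from u [176] [47, 47, 53, 57, 40, 22, 22, 21, 21, 20, 22, 18, 21, 20, 20, 21, 22, 21]
```

View pics/gt.png

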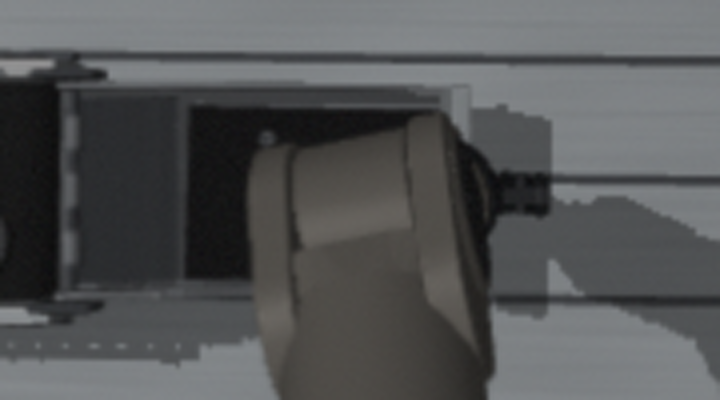

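View pics/gs.png

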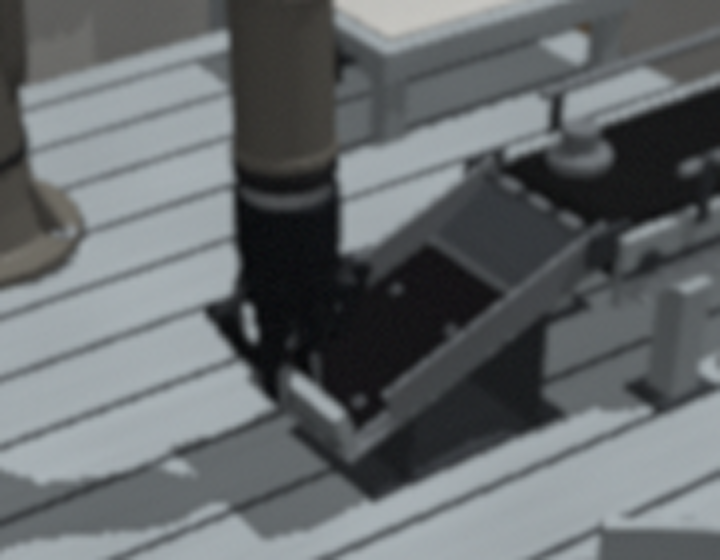

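Flat, centred and moving freely. The edge is now just short of the lip, so I'll continue gently under it with a slight downward bias.

```bash
python3 -m creep '[{"x":0,"y":3,"z":0.7,"yaw":0.004,"claw":0.56},{"x":0,"y":3,"z":0.8,"yaw":0.004,"claw":0.56},{"x":0,"y":3,"z":0.8,"yaw":0.004,"claw":0.56},{"x":0,"y":3,"z":0.8,"yaw":0.002,"claw":0.56},{"x":0,"y":3,"z":0.8,"yaw":0,"claw":0.56},{"x":0,"y":3,"z":0.8,"yaw":0,"claw":0.56},{"x":0,"y":0,"z":0,"yaw":0,"claw":0.56},{"x":0,"y":0,"z":0,"yaw":0,"claw":0.56},{"x":0,"y":0,"z":0,"yaw":0,"claw":0.56},{"x":0,"y":0,"z":0,"yaw":0,"claw":0.56}]' 20
python3 look.py i; python3 meas.py i
```

```text
clock: 15.9
tcp_pos: [0.4736, 0.0525, 0.0799]
ee_rot: [3.139, 0.043, 0.04]
contact_force: [0.6, -4.3, 3.0]
opening: 0.0194
[0.4736 0.0525 0.0799] jaw 91.56 z [ 0.025 -0.002 -1.   ] F [ 0.6 -4.3  3. ] M [-0.13 -0.06 -0.03] op 0.01937511100046517
i 655 732 slope x,y deg [-0.60564524 19.8601228 ] top above bed mm @.2,.14,.08 [np.float64(3.1), np.float64(3.2), np.float64(3.2)]
bar bedframe x pct [-0.0311 -0.0274 -0.0189] y -0.0676 0.0725 z [0.0163 0.0347 0.0414]
232 dark from u [174] [45, 44, 36, 22, 22, 22, 20, 20, 22, 19, 21, 20, 18, 21, 20, 19, 21, 20]
240 dark from u [174] [46, 42, 34, 21, 19, 19, 22, 20, 20, 20, 27, 49, 63, 66, 66, 68, 68, 68]
248 dark from u [174] [47, 44, 35, 20, 17, 18, 20, 21, 24, 32, 61, 78, 79, 80, 80, 80, 80, 80]
256 dark from u [174] [45, 42, 30, 19, 22, 18, 21, 20, 20, 31, 60, 80, 81, 80, 79, 80, 80, 81]
262 dark from u [174] [46, 42, 26, 19, 21, 20, 24, 19, 20, 23, 45, 69, 80, 80, 82, 81, 80, 79]
```

View pics/it.png

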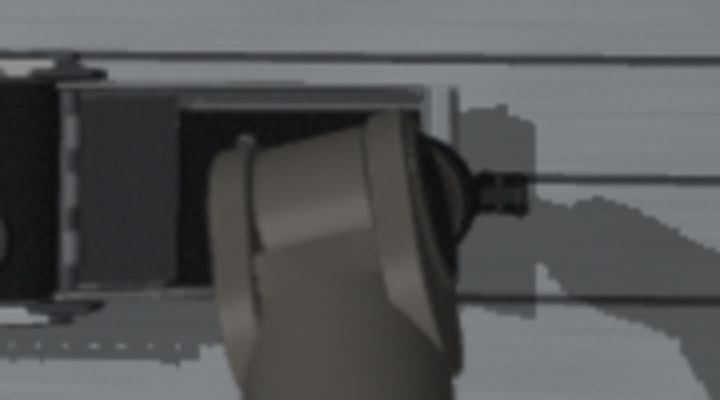

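View pics/is.png

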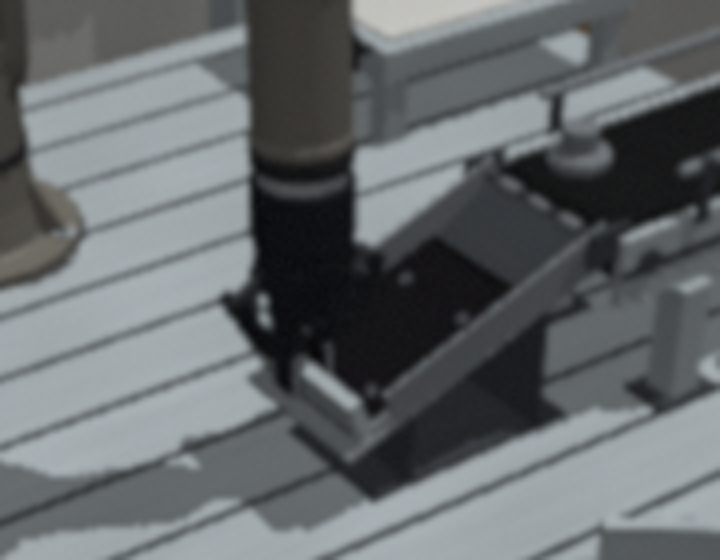

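The edge has reached the lip (top u≈174) and the plate is still flat. The bar's inner face is at bed x≈−19. I'll continue.

```bash
python3 -m creep '[{"x":0.5,"y":3,"z":0.8,"yaw":0,"claw":0.56},{"x":0.5,"y":3,"z":0.8,"yaw":0,"claw":0.56},{"x":0.5,"y":3,"z":0.8,"yaw":0,"claw":0.56},{"x":0.5,"y":3,"z":0.8,"yaw":0,"claw":0.56},{"x":0,"y":3,"z":0.8,"yaw":0,"claw":0.56},{"x":0,"y":3,"z":0.8,"yaw":0,"claw":0.56},{"x":0,"y":0,"z":0,"yaw":0,"claw":0.56},{"x":0,"y":0,"z":0,"yaw":0,"claw":0.56},{"x":0,"y":0,"z":0,"yaw":0,"claw":0.56},{"x":0,"y":0,"z":0,"yaw":0,"claw":0.56}]' 20
python3 look.py j; python3 meas.py j
cat > flap.py <<'E'
import sys
from h import *
for t in sys.argv[1:]:
    for c,(r0,r1,u0,u1) in (("t",(232,264,153,171)),):
        g=dict(np.load(f"pics/{t}{c}.npz"));P,_=cloud(g);Q=P[r0:r1,u0:u1].reshape(-1,3)
        A=np.c_[Q[:,:2],np.ones(len(Q))];m=np.ones(len(Q),bool)
        for _ in range(6):
            k,*_=np.linalg.lstsq(A[m],Q[m,2],rcond=None);m=abs(Q[:,2]-A@k)<.005
        print(t,c,m.sum(),"flap slope deg",np.degrees(np.arctan(k[1])).round(2),"z near lip",(k[0]*.473+k[1]*.215+k[2]).round(4))
E
python3 flap.py a b g i j
```

```text
clock: 17.25
tcp_pos: [0.4735, 0.0628, 0.084]
ee_rot: [3.129, 0.034, 0.03]
contact_force: [-0.0, -4.1, 3.0]
opening: 0.0192
[0.4735 0.0628 0.084 ] jaw 91.24 z [ 0.019 -0.012 -1.   ] F [-0.  -4.1  3. ] M [ 0.07 -0.07 -0.02] op 0.019180944209090757
j 580 653 slope x,y deg [-0.2348527 19.8439224] top above bed mm @.2,.14,.08 [np.float64(3.4), np.float64(3.5), np.float64(3.5)]
bar bedframe x pct [-0.0197 -0.0158 -0.0069] y -0.072 0.0735 z [0.0175 0.0349 0.0418]
232 dark from u [174] [45, 44, 37, 23, 22, 21, 21, 18, 22, 20, 21, 20, 21, 22, 22, 22, 22, 19]
240 dark from u [] [46, 53, 64, 67, 67, 69, 69, 69, 66, 54, 42, 51, 64, 69, 70, 70, 71, 71]
248 dark from u [] [56, 80, 80, 79, 81, 80, 80, 80, 75, 61, 43, 61, 79, 83, 82, 84, 83, 84]
256 dark from u [183] [54, 77, 81, 81, 81, 82, 81, 80, 80, 74, 55, 41, 61, 90, 104, 106, 105, 105]
262 dark from u [] [48, 60, 79, 80, 81, 81, 81, 81, 81, 78, 65, 43, 45, 57, 73, 84, 84, 82]
a t 570 flap slope deg 29.12 z near lip 0.1331
b t 564 flap slope deg 28.91 z near lip 0.1332
g t 571 flap slope deg 28.45 z near lip 0.1334
i t 569 flap slope deg 29.14 z near lip 0.1331
j t 569 flap slope deg 29.36 z near lip 0.1331
```

View pics/js.png

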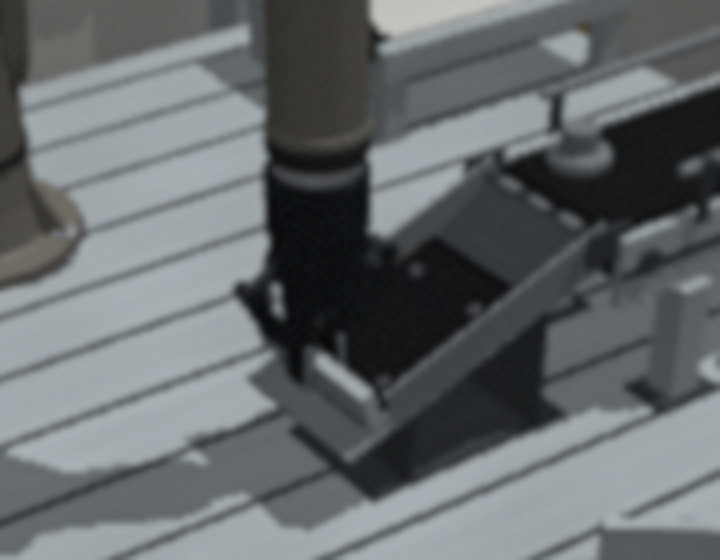

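The flap hasn't moved (lip z 0.1331 before and now), and the edge is about 16 mm under it. About 8 mm remain, so I'll push until the bar butts.

```bash
python3 -m creep '[{"x":0,"y":3,"z":0.7,"yaw":0,"claw":0.56},{"x":0,"y":3,"z":0.7,"yaw":0,"claw":0.56},{"x":0,"y":3,"z":0.7,"yaw":0,"claw":0.56},{"x":0,"y":3,"z":0.7,"yaw":0,"claw":0.56},{"x":0,"y":3,"z":0.5,"yaw":0,"claw":0.56},{"x":0,"y":3,"z":0,"yaw":0,"claw":0.56},{"x":0,"y":3,"z":0,"yaw":0,"claw":0.56},{"x":0,"y":0,"z":0,"yaw":0,"claw":0.56},{"x":0,"y":0,"z":0,"yaw":0,"claw":0.56},{"x":0,"y":0,"z":0,"yaw":0,"claw":0.56}]' 20
python3 look.py k; python3 meas.py k;python3 flap.py k
```

```text
clock: 18.6
tcp_pos: [0.4731, 0.0682, 0.0864]
ee_rot: [3.109, 0.017, 0.022]
contact_force: [0.1, -5.3, 3.6]
opening: 0.0193
[0.4731 0.0682 0.0864] jaw 90.63 z [ 0.015 -0.032 -0.999] F [ 0.1 -5.3  3.6] M [ 0.3  -0.02  0.12] op 0.019303335748506595
k 531 618 slope x,y deg [ 0.16114279 19.77267354] top above bed mm @.2,.14,.08 [np.float64(3.5), np.float64(3.7), np.float64(3.8)]
bar bedframe x pct [-0.0139 -0.0111 -0.002 ] y -0.0709 0.0749 z [0.018  0.0345 0.0415]
232 dark from u [174] [44, 45, 36, 23, 24, 21, 22, 18, 22, 20, 19, 21, 23, 21, 20, 25, 31, 34]
240 dark from u [] [58, 43, 47, 60, 69, 70, 71, 72, 73, 73, 73, 75, 76, 76, 77, 78, 77, 78]
248 dark from u [] [66, 44, 54, 79, 83, 83, 84, 85, 85, 85, 86, 86, 89, 89, 89, 90, 91, 93]
256 dark from u [174] [77, 62, 41, 44, 73, 103, 106, 106, 106, 107, 105, 104, 103, 103, 101, 101, 101, 99]
262 dark from u [] [80, 71, 47, 45, 54, 67, 79, 84, 83, 81, 79, 78, 78, 77, 77, 77, 78, 78]
k t 103 flap slope deg -69.78 z near lip 0.2309
```

View pics/ks.png

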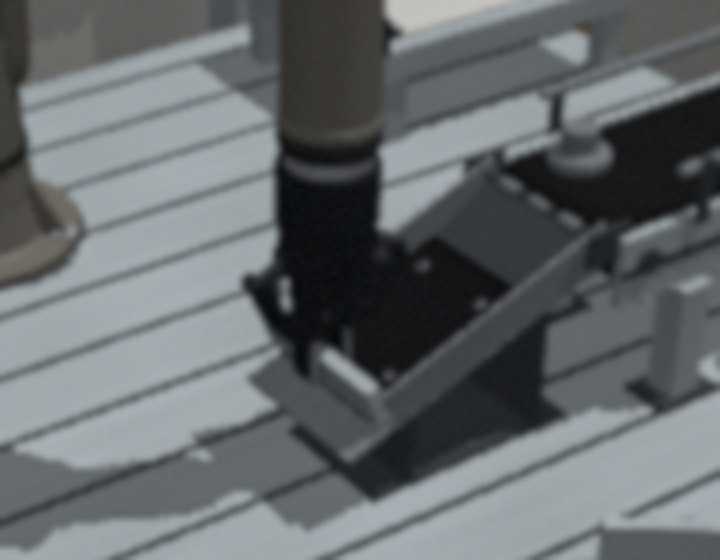

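View pics/kt.png

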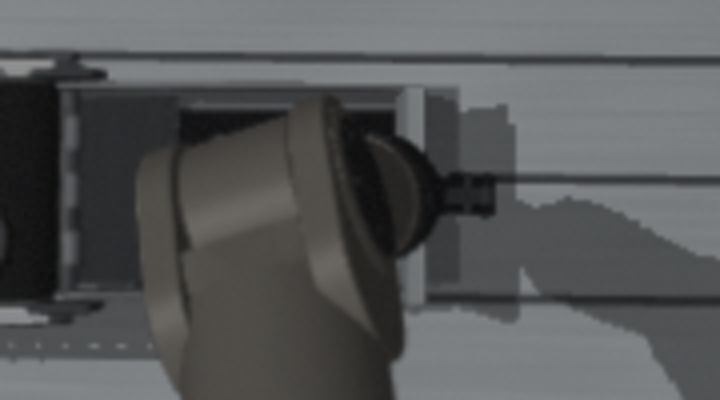

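The bar appears butted: inner face at bed x≈−2, and the last rows stalled. Next I'll push firmly up-slope to confirm, then start pressing down with the jaws slightly wider so the inner fingertip reaches the sheet.

```bash
python3 -m creep '[{"x":0,"y":5,"z":0,"yaw":0.004,"claw":0.56},{"x":0,"y":6,"z":0,"yaw":0.004,"claw":0.56},{"x":0,"y":5,"z":-2,"yaw":0,"claw":0.5},{"x":0,"y":5,"z":-4,"yaw":0,"claw":0.48},{"x":0,"y":4,"z":-4,"yaw":0,"claw":0.48},{"x":0,"y":4,"z":-4,"yaw":0,"claw":0.48},{"x":0,"y":4,"z":-4,"yaw":0,"claw":0.48},{"x":0,"y":3,"z":-4,"yaw":0,"claw":0.48},{"x":0,"y":3,"z":-4,"yaw":0,"claw":0.48},{"x":0,"y":3,"z":-4,"yaw":0,"claw":0.48}]' 20
python3 look.py l; python3 meas.py l
```

```text
clock: 19.95
tcp_pos: [0.4738, 0.0681, 0.0838]
ee_rot: [3.036, -0.001, 0.016]
contact_force: [-8.6, -10.6, 29.6]
opening: 0.0223
[0.4738 0.0681 0.0838] jaw 89.94 z [ 0.011 -0.105 -0.994] F [ -8.6 -10.6  29.6] M [-1.33  1.79 -0.12] op 0.022252032042248186
l 502 628 slope x,y deg [-0.16933087 19.99795722] top above bed mm @.2,.14,.08 [np.float64(3.4), np.float64(3.3), np.float64(3.2)]
bar bedframe x pct [-0.0134 -0.0115 -0.0023] y -0.0679 0.0727 z [0.0175 0.0338 0.0415]
232 dark from u [196] [55, 62, 63, 65, 67, 69, 70, 71, 72, 71, 70, 76, 79, 80, 80, 81, 81, 82]
240 dark from u [198] [80, 81, 82, 82, 82, 83, 83, 84, 85, 85, 83, 75, 77, 81, 82, 82, 81, 83]
248 dark from u [196] [95, 98, 99, 101, 102, 103, 104, 104, 104, 105, 104, 104, 98, 88, 83, 83, 82, 82]
256 dark from u [198] [91, 87, 83, 80, 79, 78, 79, 78, 82, 81, 80, 80, 80, 80, 80, 81, 85, 85]
262 dark from u [200] [78, 78, 79, 79, 79, 79, 78, 78, 77, 77, 78, 78, 76, 76, 75, 73, 82, 96]
```

View pics/ls.png

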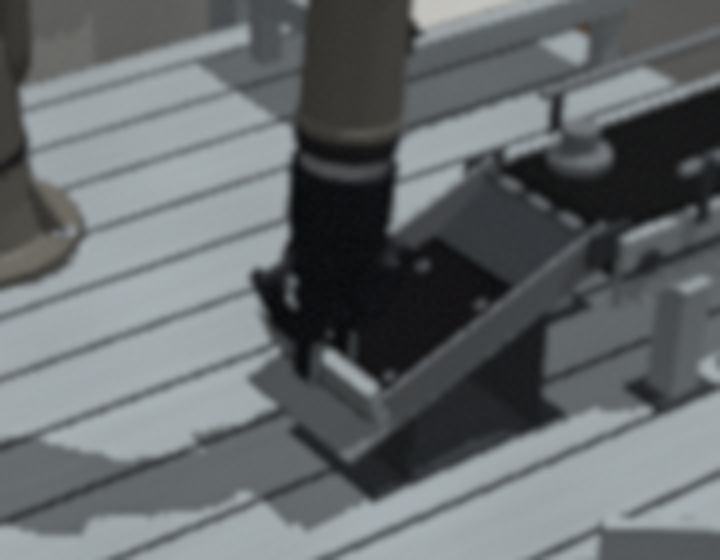

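Now 30 N down and 11 N up-slope with no further travel, so the bar is butted and the plate is flat (20.00°). That push is stronger than needed, so I'll ease it to about 12 N.

```bash
python3 -m creep '[{"x":0,"y":0,"z":0,"yaw":0,"claw":0.48},{"x":0,"y":0,"z":0,"yaw":0,"claw":0.48},{"x":0,"y":1,"z":-1,"yaw":0,"claw":0.48},{"x":0,"y":1,"z":-1,"yaw":0,"claw":0.48},{"x":0,"y":1,"z":-1,"yaw":0,"claw":0.48},{"x":0,"y":1,"z":-1,"yaw":0,"claw":0.48},{"x":0,"y":1,"z":-1,"yaw":0,"claw":0.48},{"x":0,"y":1,"z":-1,"yaw":0,"claw":0.48},{"x":0,"y":1,"z":-1,"yaw":0,"claw":0.48},{"x":0,"y":1,"z":-1,"yaw":0,"claw":0.48}]' 20
python3 look.py m; python3 meas.py m
```

```text
clock: 21.3
tcp_pos: [0.4737, 0.0678, 0.084]
ee_rot: [3.019, -0.005, 0.013]
contact_force: [-2.7, -7.1, 11.8]
opening: 0.0223
[0.4737 0.0678 0.084 ] jaw 89.79 z [ 0.009 -0.122 -0.992] F [-2.7 -7.1 11.8] M [-0.05  0.51  0.07] op 0.02232739528354091
m 477 614 slope x,y deg [-0.05689448 19.85328869] top above bed mm @.2,.14,.08 [np.float64(3.2), np.float64(3.3), np.float64(3.3)]
bar bedframe x pct [-0.0138 -0.0117 -0.0014] y -0.0677 0.0748 z [0.0172 0.0336 0.0411]
232 dark from u [192] [69, 69, 71, 72, 73, 71, 73, 82, 81, 80, 81, 82, 82, 82, 77, 60, 54, 62]
240 dark from u [194] [83, 83, 84, 84, 85, 85, 83, 81, 81, 82, 82, 82, 82, 83, 82, 80, 70, 52]
248 dark from u [192] [101, 103, 102, 103, 103, 104, 102, 101, 97, 89, 83, 82, 82, 83, 82, 83, 82, 78]
256 dark from u [194] [79, 78, 80, 79, 80, 81, 81, 80, 80, 81, 81, 83, 85, 85, 87, 88, 89, 92]
262 dark from u [196] [80, 79, 79, 79, 78, 78, 77, 77, 75, 74, 73, 71, 78, 95, 102, 103, 103, 104]
```

```bash
python3 - <<'E'
from h import *
from plant import arm
s=arm.state();print(s["clock"],s["contact_force"].round(1),s["tcp_pos"])
o=[]
for t in "aim":
    g=dict(np.load(f"pics/{t}s.npz"));P,_=cloud(g)
    o.append(cv2.resize(g["pixels"][140:200,265:345,::-1],None,fx=5,fy=5,interpolation=cv2.INTER_CUBIC)) 
    Q=P[(P[...,0]>.435)&(P[...,0]<.51)&(P[...,1]>.222)&(P[...,1]<.262)&(P[...,2]<.18)&(P[...,2]>.11)]
    c,*_=np.linalg.lstsq(np.c_[Q[:,:2],np.ones(len(Q))],Q[:,2],rcond=None);print(t,len(Q),"flap slope",np.degrees(np.arctan(c[1])),"lip z",c@[.473,.215,1])
cv2.imwrite("pics/zoom.png",np.hstack([o[1],o[2]]))
g=dict(np.load("pics/mt.npz"));cv2.imwrite("pics/mt2.png",cv2.resize(g["pixels"][205:290,150:270,::-1],None,fx=6,fy=6,interpolation=cv2.INTER_CUBIC))
E
```

```text
21.4 [-3.4 -8.1 13.5] [0.47371959 0.06776632 0.08404586]
a 277 flap slope 31.359715219724837 lip z 0.13108554536102607
i 275 flap slope 30.939386767074872 lip z 0.13119980043644444
m 284 flap slope 29.74000212814491 lip z 0.13226100015978437
```

View pics/zoom.png

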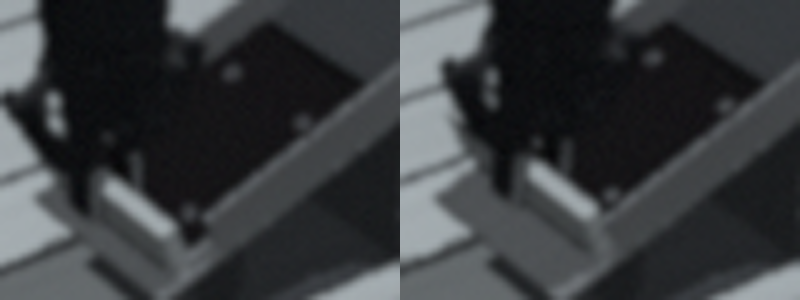

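View pics/mt2.png

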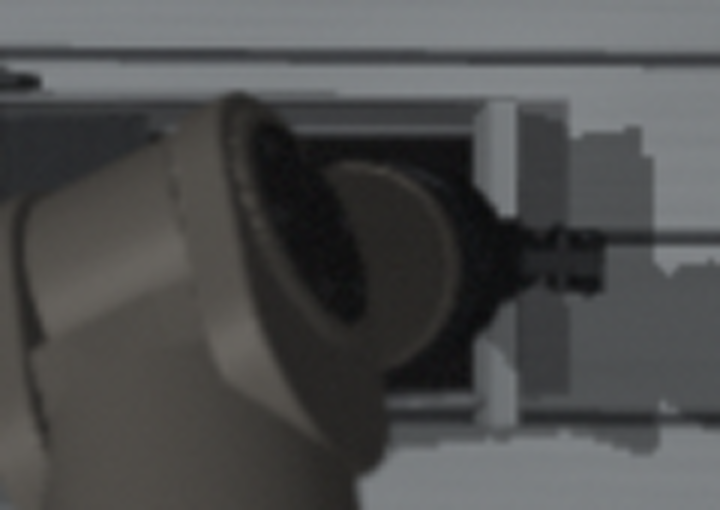

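Bar and walls touch at both sides in the zooms. The last flap fit wobbled by 1.6°, so I'll check whether that's noise.

```bash
python3 - <<'E'
from h import *
from plant import get_image
g=get_image("scene");np.savez("pics/ns.npz",**g)
ref=None
for t in "abcdefgijklmn":
    g=dict(np.load(f"pics/{t}s.npz"));P,_=cloud(g)
    Q=P[(P[...,0]>.45)&(P[...,0]<.51)&(P[...,1]>.222)&(P[...,1]<.262)&(P[...,2]<.18)&(P[...,2]>.11)]
    A=np.c_[Q[:,:2],np.ones(len(Q))];m=np.ones(len(Q),bool)
    for _ in range(6):
        c,*_=np.linalg.lstsq(A[m],Q[m,2],rcond=None);m=abs(Q[:,2]-A@c)<.004
    gr=g["pixels"].mean(2)
    # lip profile: column slice through lip mid in the scene (crop 465,262 -> px)
    col=gr[140:160,326]
    print(t,m.sum(),"slope",np.degrees(np.arctan(c[1])).round(2),"mid z",(c@[.473,.24,1]).round(4),"lip z",(c@[.473,.215,1]).round(4),col.astype(int).tolist())
E
```

```text
a 196 slope 30.74 mid z 0.1466 lip z 0.1318 [57, 57, 56, 58, 56, 56, 57, 57, 54, 45, 33, 21, 19, 17, 18, 28, 61, 95, 111, 115]
b 197 slope 30.52 mid z 0.1463 lip z 0.1316 [57, 58, 57, 56, 57, 56, 55, 58, 62, 70, 75, 76, 71, 60, 39, 22, 16, 19, 18, 16]
c 187 slope 30.83 mid z 0.1459 lip z 0.131 [58, 57, 57, 57, 56, 56, 56, 59, 64, 70, 75, 77, 84, 96, 94, 69, 39, 18, 17, 18]
d 192 slope 31.08 mid z 0.1461 lip z 0.1311 [58, 57, 57, 57, 56, 56, 57, 57, 63, 70, 76, 77, 85, 97, 92, 70, 39, 19, 15, 18]
e 192 slope 30.01 mid z 0.146 lip z 0.1316 [56, 58, 57, 57, 57, 56, 55, 57, 63, 70, 74, 77, 86, 98, 99, 79, 50, 26, 20, 16]
f 197 slope 31.03 mid z 0.1462 lip z 0.1312 [58, 58, 58, 58, 56, 56, 56, 58, 63, 70, 75, 78, 86, 99, 103, 88, 59, 33, 20, 21]
g 197 slope 31.3 mid z 0.1462 lip z 0.131 [57, 56, 57, 57, 57, 56, 57, 58, 63, 71, 71, 61, 42, 27, 21, 20, 20, 18, 20, 22]
i 188 slope 28.83 mid z 0.1461 lip z 0.1323 [56, 56, 57, 56, 56, 56, 55, 54, 45, 29, 16, 18, 19, 19, 21, 20, 18, 21, 19, 19]
j 190 slope 29.71 mid z 0.1465 lip z 0.1322 [57, 57, 58, 56, 57, 55, 57, 53, 43, 28, 15, 18, 17, 19, 19, 20, 20, 20, 21, 22]
k 196 slope 29.95 mid z 0.1459 lip z 0.1315 [57, 57, 56, 57, 56, 56, 54, 54, 43, 28, 19, 18, 19, 19, 19, 20, 21, 19, 16, 19]
l 189 slope 29.9 mid z 0.1465 lip z 0.1322 [56, 57, 58, 56, 56, 56, 57, 54, 44, 27, 19, 18, 18, 20, 19, 20, 20, 20, 21, 19]
m 195 slope 29.16 mid z 0.1465 lip z 0.1325 [58, 56, 57, 58, 56, 56, 55, 53, 44, 28, 18, 17, 19, 19, 18, 17, 17, 19, 20, 21]
n 195 slope 30.67 mid z 0.1466 lip z 0.1317 [56, 56, 56, 57, 57, 55, 56, 54, 44, 27, 19, 16, 19, 20, 19, 19, 20, 20, 20, 19]
```

It is noise: the lip edge stays at the same pixel row (~148) in every frame, and the mid-flap height varies only 0.1459–0.1466. I'll hand in now, still pressing.

```bash
python3 - <<'E'
from plant import arm
s=arm.state();print(s["clock"],s["contact_force"].round(1),s["opening"]);print(arm.hand_in())
E
```

```text
21.45 [-3.  -7.7 13. ] 0.022522354954634085
the job is handed in; nothing more can be done
None
```

I refitted the wear plate and handed the job in at 21.45 s, with the arm still pressing about 13 N down and 8 N up the slope. I gripped the right-hand plate by its bar and pivoted it down onto the bed. I then slid it up under the flap with the jaws eased round the bar until the bar stopped against the side walls.

**What the last checks showed:**
- **Flatness:** the plate's slope measured 19.85° against the bed's 20°. Its top is an even 3.2–3.3 mm above the fitted bed plane; the sheet is 4 mm thick.
- **Position:** the bar's inner face is about 1–2 mm from home by depth, which is within camera accuracy. It took a firm push without moving, and it touches both wall ends in the pictures. Across the bed the plate is about 3 mm off centre.
- **Flap:** its lip edge stayed at the same pixel row throughout the slide. One angle fit came out 1.6° low; a repeat on a fresh picture gave the resting value, so I put it down to noise.

**Not ideal or not checked:**
- At one moment the downward push reached about 30 N before I eased it.
- The tool ended tilted about 7°.
- I did not measure the bystanders again at the end. The arm's path stayed clear of the bench ones and of the conveyor.

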